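# Open the presentation box and lay the hat charm flat

### The arm

A 6-joint arm with a two-finger parallel gripper is mounted at the origin on a cart in front of the work surface, level with it; the furniture and walls round the work are solid. World frame = base frame: x ahead of the robot, y to its left, z up, the work surface at z = 0. Lengths are in m, angles in degrees, forces in N, time in s.
With the tool pointing down it reaches from about 0.425 to 0.925 m from the base axis. Payload 12.5 kg.
Tool frame: the origin (TCP) lies at the very end of the fingers, on their centre line; the grasp point (between the pads) lies 19 mm behind it (manip.hold_point_z is the distance from the TCP to the grasp point, in m); z points along the fingers, y is the line along which they close (so a half turn about z gives the same grasp; the last joint's range is limited). The gripper opens to 85 mm and grips with 20 to 120 N. Pads are 22 mm wide; open, the fingers measure 114 mm over their backs; the gripper's body (76 mm by 85 mm) begins 54 mm behind the grasp point. The pads swing forward as they close: fully open they stand 13 mm farther back than shut.
Start: joints at [60.527, 28.126, 89.318, -0, 62.55, -6.05], TCP at [0.248, 0.574, 0.231] pointing down, gripper open.
Joint ranges: [-177.58, 177.58], [-47.91, 125.51], [2.72, 160], [-65.01, 245.01], [3.68, 167.84], [-153.87, 153.87]. Speed limits (degrees/s): [127.2, 127.2, 159.86, 180, 180, 180].

### API

Orientations are given as [roll, pitch, yaw] about the fixed x, y, z axes, in that order (R = Rz(yaw) Ry(pitch) Rx(roll)).
In Python, from workcell import manip, eoat, eyes, workorder gives the robot as it stands. Calls block until the motion is done:
- manip.move_ptp(position, orientation): joint-space move of the TCP to a pose.
- manip.movel(position, ori=None, speed=0.15, threshold=None): straight line of the TCP; ori=None keeps the orientation; speed is the mean speed in m/s. With threshold (N) it stops when the force on the tool has changed by that much, and returns True; else False.
- manip.move_j(angles): joint-space move.
- eoat.gripper_open() and eoat.gripper_close(squeeze=None): open the fingers fully, or close them until they stop; squeeze is the grip in N (None keeps the last).
- manip.dwell(seconds).
- manip.solve_ik(position, orientation): joint angles nearest the present ones, or None.
- eyes.grab_frame(name): name is "side" or "top"; returns a dict with "frame" (400x640x3 uint8, blue, green, red), "depth" (400x640 float32, m along the optical axis (not along the pixel's ray), 0 where there is no reading), "fx", "fy", "cx", "cy" (pixels), "k1" (the pictures are not rectified: a ray, as slopes to the right and down, at radius r is drawn at 1 + k1 r^2 times it, then the intrinsics apply), "rvec" (rotation vector, rad) and "tvec" (3), from world to camera coordinates, as OpenCV has them. Camera axes: x right, y down, z forward; pixel columns grow to the right and rows downward; lengths in m; the calibration is good to about 2 mm. A picture is of the moment at which its call begins.
A pose or a line that the arm cannot do raises manip.Unreachable and nothing moves.
- workorder.job_done(): hands the job in; it is judged then, once.
Trained networks look in the newest picture that a camera, given by its name, has taken for a name from the list of things; names that differ only in an ending like _2 or _b are one class to them, and where a whole thing is asked for, a point or a joint stands for the part that bears it (a point fixed in the world has none). Each returns a list of dicts, best first, with "conf" (0 to 1); they miss things now and then, are a little off and sometimes report something else, mostly with a low value. They report only what shows in the picture. A call takes as long as a camera call.
- eyes.regions_of(camera, query): "pixels" (400x640 bool, what is visible of it) and "extent" ([centre column, centre row, width, height] in pixels, round what is visible of it).
Readings, each from a call of its own:
- manip.read_t(): time.
- manip.read_joint_pos(): joint angles.
- manip.read_joint_vel(): joint speeds.
- manip.read_effort(): joint torques, N m.
- manip.read_eef_pos(): TCP position.
- manip.read_orientation(): TCP orientation.
- manip.read_ft_force(): force on the tool from outside, world axes, zero at the start.
- manip.read_moment(): the same for the moment, N m.
- manip.read_grip_width(): finger opening in m.
- manip.read_grasp_force(): force on a finger pad.
Only numpy, scipy, OpenCV 4.12 (cv2) and the standard library are available. Lean on these libraries where they do the work, as an engineer would, in place of code of your own. Each camera call takes 0.05 s, during which the arm holds its last target. There are 200 camera calls.

### The job

Show the customer the charm in the presentation box: draw the deep paper-board lid straight up off the box by its wooden grip, without toppling the charm that stands on end inside, and set the lid down mouth down, wholly on the cork mat. Then tip the charm over with a light push so that it lies flat on the box's grey pad with its little brass ring facing up. Do not pick the charm up, push it off the pad or onto its ring side, and leave the other things on the table where they are.

Things in the scene. Friction and masses are not known exactly. Their poses are not given: they have to be found in the camera images.
- box_base: Low square base of the presentation box, screwed to the table: a dark wood foot 100x100x6 mm with a paper-board plinth 85x85 mm on it (z 6 to 36 mm) whose flat top, 36 mm above the table, is the grey pad; no rim. Origin at the centre of the underside, z up.
- pad (a point): Centre of the pad, the flat top of the plinth (85x85 mm, 36 mm above the table).
- box_lid: Deep plain paper-board telescoping lid, open below, 94x94 mm outside, walls 3 mm, 77 mm tall, about 0.12 kg. Origin at the centre of its mouth (lower edge), z up. Starts over the plinth, lower edge on the wood foot: 30 mm overlap, 1.5 mm play each side; only weight and rubbing hold it, and it binds if tilted. It must rise over 70 mm to clear the charm.
- lid_grip (a point): Point in the lid's wooden bar grip, 95 mm above the lid's lower edge, 12 mm below the top of the bar. The bar is 44 mm long along the lid's x axis, 14 mm wide along its y axis and rises 30 mm above the lid's top: pinch it across its width from above.
- mat: Square cork mat, 150x150x3 mm, fixed to the table; where the lid must stand. Origin at the centre of its underside. Mat and box change sides from one start to the next.
- charm: Tan leather hat charm, rounded rectangle 26 (x) x34 (y) x11 mm (z), 0.02 kg. Origin at the centre of its plain back; z axis out through the face with the brass ring. Starts hidden under the lid, standing on its 26x10 mm end near the middle of the pad: y up, z level, origin 17 mm and top 34 mm above the pad, ring face towards the robot, turned up to 75 degrees to either side.
- charm_face (a point): Centre of the charm's ring face, 10 mm from its back along its z axis. Pushed near its top on this face, opposite to its z axis, the charm pivots on its lower back edge; it goes over once its top has moved about 10 mm, and falls on its plain back with the ring up.
- marker_pen: White and red marker pen, 135x17x16 mm, lying between the box and the mat. Bystander.
- spool_navy: Wooden spool with navy ribbon, 48x49x32 mm, standing behind the gap between box and mat. Bystander.
- chalk: Blue tailor's chalk, 24x45x9 mm, by the table's front edge before the gap between box and mat. Bystander.
- thread_block: Beeswax block, 30x46x18 mm, by the front edge of the table at the right. Bystander.
- sage_tray_0: Sage green jewellery tray, 98x108x37 mm, at the left of the table, farther back. Bystander.
- sage_tray_1: Sage green jewellery tray, 98x108x37 mm, at the left of the table, nearer. Bystander.

How it is judged (in metres and radians):
On the way, in this order (a step that is already met when the one before it is completed fails the run):
1. the lid is drawn up clear of the charm, which still stands on end (z of box_lid in the frame of box_base above 0.072 m and angle between charm's own y axis and vertical below 0.2 rad), for 0.1 s.
2. the lid stands mouth down on the mat while the fingers still touch its grip (set down, not dropped); the charm still stands (height (world z) of box_lid between 0 and 0.008 m and angle between box_lid's own z axis and vertical below 0.1 rad and contact force between the fingers and box_lid above 0.3 N and horizontal distance between box_lid and mat below 0.045 m and angle between charm's own y axis and vertical below 0.2 rad), for 0.05 s.
3. the charm lies flat on the pad, ring up (angle between charm's own z axis and vertical below 0.12 rad and z of charm in the frame of pad between -0.004 and 0.004 m), for 0.2 s.
At the end, for the whole second after the job is handed in: The charm lies still, flat within 7 degrees and ring up on the pad, its middle within 40 mm of the pad's centre along each side; the lid stands still and upright, mouth down on the mat, its centre within 32 mm of the mat's centre along each side (all of step 3 and x of charm in the frame of pad between -0.04 and 0.04 m and y of charm in the frame of pad between -0.04 and 0.04 m and linear speed of each of charm, box_lid below 0.02 m/s and height (world z) of box_lid between 0 and 0.006 m and angle between box_lid's own z axis and vertical below 0.05 rad and x of box_lid in the frame of mat between -0.032 and 0.032 m and y of box_lid in the frame of mat between -0.032 and 0.032 m); the robot touches nothing.
It fails at once if the charm is lifted more than 15 mm (z of charm in the frame of pad above 0.032 m).
It fails at once if the charm falls onto its ring side or off the pad (angle between charm's own z axis and vertical above 2.2 rad or z of charm in the frame of pad below -0.01 m).
It fails at once if the charm is pushed or pressed hard (over 15 N) (contact force between the fingers and charm above 15 N).
It fails at once if the lid is tipped more than 20 degrees (angle between box_lid's own z axis and vertical above 0.35 rad).
It fails at once if another thing on the table is moved more than 20 mm (distance of any of marker_pen, spool_navy, chalk, thread_block, sage_tray_0, sage_tray_1 from where it was at the start of the episode above 0.02 m).
It also fails if it takes over 67 s, if anything falls off the work surface, if the arm or the gripper's body presses on something with over 40 N, if the wrist force passes 120 N, or if a joint passes its speed limit or range.

## Working session

There is one attempt and no reset: what is moved stays moved. The work goes in short steps, each a Python script; the robot and the scene stay as the last script left them, time stands still between calls to the robot, and variables do not carry over. Pictures are saved under pics/ and viewed, at most 10 in all, crops included, and the job is handed in when it is done.

```bash
mkdir -p pics; cat > h.py <<'E'
import numpy as np, cv2
from workcell import manip, eoat, eyes, workorder
def cloud(f):
    """world xyz for each pixel (400x640x3), nan where no depth"""
    v,u=np.mgrid[0:400,0:640].astype(np.float64)
    K=np.array([[f['fx'],0,f['cx']],[0,f['fy'],f['cy']],[0,0,1.]])
    p=cv2.undistortPoints(np.stack([u.ravel(),v.ravel()],1)[:,None],K,np.array([f['k1'],0,0,0.]))[:,0]
    d=f['depth'].ravel().astype(float); d=np.where(d>0,d,np.nan)
    R=cv2.Rodrigues(np.array(f['rvec'],float))[0]; t=np.array(f['tvec'],float).ravel()
    X=np.stack([p[:,0]*d,p[:,1]*d,d],1)
    return ((X-t)@R).reshape(400,640,3)
def rect(P):
    r=cv2.minAreaRect((P[:,:2]*1000).astype(np.float32)); return np.round(r[0],1),np.round(r[1],1),round(r[2],1)
E
python3 - <<'E'
from h import *
ims=[]
for c in ('top','side'):
    f=eyes.grab_frame(c); W=cloud(f); cv2.imwrite(f'pics/{c}0.png',f['frame'])
    print(c,'cam pos',-cv2.Rodrigues(np.array(f['rvec'],float))[0].T@np.array(f['tvec'],float).ravel())
    for q in ['box_lid','box_base','mat','marker_pen','spool_navy','chalk','thread_block','sage_tray_0']:
        for r in eyes.regions_of(c,q)[:2]:
            P=W[r['pixels']]; P=P[np.isfinite(P[:,0])]
            if len(P)<10: continue
            print(q,round(r['conf'],2),np.round(r['extent']),'med',np.round(np.median(P,0),3),'zmax',np.round(np.percentile(P[:,2],98),3))
            if q in('box_lid','mat') :
                for lo,hi in ((-.01,.02),(.07,.09),(.095,.13)):
                    Q=P[(P[:,2]>lo)&(P[:,2]<hi)]
                    if len(Q)>20: print('   ',lo,hi,len(Q),rect(Q))
E
```

```text
top cam pos [0.34755788 0.17136809 1.19273792]
box_lid 0.93 [274. 186.  34.  36.] med [0.509 0.244 0.083] zmax 0.113
    -0.01 0.02 22 (array([523.5, 269.2]), array([ 65.4, 113.1]), 87.0)
    0.07 0.09 980 (array([513.5, 244.2]), array([92.5, 93.9]), 89.7)
    0.095 0.13 78 (array([513.2, 244.7]), array([42.3, 11.6]), 0.0)
mat 0.71 [372. 202.  50.  52.] med [ 0.468 -0.057  0.003] zmax 0.008
    -0.01 0.02 2347 (array([468.5, -58.2]), array([152.1, 156.9]), 0.2)
marker_pen 0.56 [329. 198.  44.   9.] med [0.478 0.091 0.013] zmax 0.019
spool_navy 0.66 [326. 162.  14.  17.] med [0.584 0.092 0.031] zmax 0.036
chalk 0.46 [328. 234.  16.   9.] med [0.362 0.089 0.009] zmax 0.013
thread_block 0.51 [400. 242.  13.   5.] med [ 0.344 -0.13   0.018] zmax 0.023
sage_tray_0 0.84 [211. 168.  36.  31.] med [0.567 0.438 0.026] zmax 0.034
sage_tray_0 0.68 [211. 208.  36.  33.] med [0.454 0.437 0.026] zmax 0.035
side cam pos [ 0.34588291 -0.74273303  0.74266727]
box_lid 0.94 [343. 191.  41.  50.] med [0.508 0.202 0.074] zmax 0.113
    -0.01 0.02 189 (array([524.2, 305.8]), array([229.7, 110. ]), 82.3)
 
[... 234 characters left out ...]
[422.6, 408.3]), array([ 48. , 101.5]), 44.3)
mat 0.71 [343. 296.  86.  61.] med [ 0.468 -0.064  0.005] zmax 0.008
    -0.01 0.02 4012 (array([469.3, -54.3]), array([157.1, 154.6]), 89.2)
marker_pen 0.69 [334. 246.  10.  40.] med [0.477 0.083 0.016] zmax 0.019
spool_navy 0.92 [382. 239.  19.  20.] med [0.583 0.081 0.031] zmax 0.036
spool_navy 0.28 [349. 163.  38.  27.] med [0.569 0.427 0.028] zmax 0.036
chalk 0.43 [283. 249.  10.  15.] med [0.36  0.083 0.011] zmax 0.014
thread_block 0.55 [279. 325.  18.  23.] med [ 0.345 -0.138  0.019] zmax 0.022
sage_tray_0 0.73 [349. 162.  38.  28.] med [0.572 0.427 0.029] zmax 0.036
sage_tray_0 0.64 [308. 165.  33.  27.] med [0.449 0.42  0.028] zmax 0.036
```

View pics/top0.png

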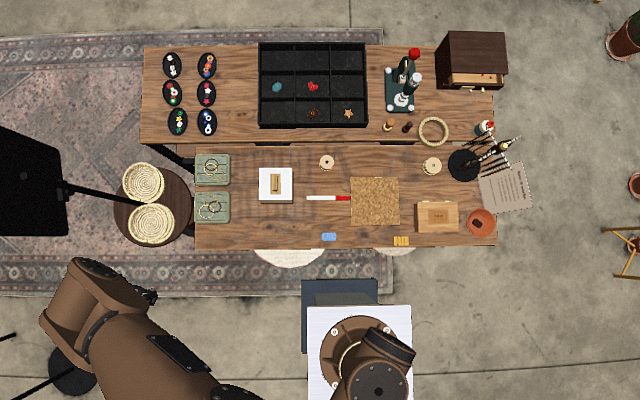

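View pics/side0.png

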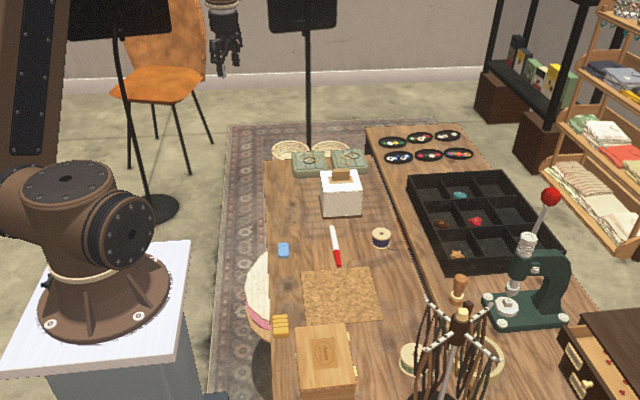

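The two cameras agree. The lid is at about (0.513, 0.244) with its bar along x (top px 274,186). The mat centre is at about (0.469, -0.057) (px 375,200), and the pen and spool lie between them. I'll grasp the grip now.

```bash
python3 - <<'E'
from h import *
print(manip.read_orientation())
q0=manip.read_joint_pos()[5]
O=min(([180,0,0],[180,0,180]),key=lambda o:abs(manip.solve_ik([.513,.244,.2],o)[5]))
print(O,manip.solve_ik([.513,.244,.2],O))
manip.move_ptp([.513,.244,.2],O)
print('thr',manip.movel([.513,.244,.0875],speed=.06,threshold=6), manip.read_eef_pos())
print(manip.read_ft_force())
eoat.gripper_close(20); manip.dwell(.2)
print(manip.read_grip_width(),manip.read_ft_force(),manip.read_moment(),manip.read_t())
E
```

```text
[1.79990520e+02 1.77904778e-03 1.56577803e+02]
[180, 0, 180] [ 18.77564158  25.48022239  99.5526345    0.          54.96714312
 -71.22435842]
thr False [0.51309092 0.24404724 0.0877439 ]
[0.20714348 1.31495489 0.3697752 ]
0.013659834067938458 [ 0.14995488  0.82909792 -2.34636335] [ 0.26975197 -0.02873374 -0.03246494] 5.3417
```

```bash
python3 - <<'E'
from h import *
for z in (.095,.11,.13,.17,.215):
    print(z,manip.movel([.513,.244,z],speed=.04,threshold=12),np.round(manip.read_ft_force(),1),round(manip.read_grip_width(),4))
for c in ('top','side'):
    f=eyes.grab_frame(c); W=cloud(f); cv2.imwrite(f'pics/{c}1.png',f['frame'])
    for q in ('box_lid','charm','box_base'):
        for r in eyes.regions_of(c,q)[:2]:
            P=W[r['pixels']]; P=P[np.isfinite(P[:,0])]
            print(c,q,round(r['conf'],2),np.round(r['extent']),np.round(np.median(P,0),3),'z',np.round(np.percentile(P[:,2],[2,98]),3))
cv2.imwrite('pics/side1c.png',cv2.resize(f['frame'][90:260,270:430],None,fx=3.5,fy=3.5,interpolation=cv2.INTER_CUBIC))
print(manip.read_t())
E
```

```text
0.095 False [0.1 0.8 0.1] 0.0141
0.11 False [ 0.1  0.  -0.9] 0.0139
0.13 False [-0.2 -0.8 -1.6] 0.0135
0.17 False [ 0.   0.3 -1.4] 0.0136
0.215 False [ 0.1 -0.5 -1.2] 0.0135
top box_lid 0.47 [212. 169.  34.  39.] [0.565 0.442 0.026] z [0.018 0.035]
top charm 0.41 [331. 198.  32.   8.] [0.478 0.075 0.014] z [0.007 0.019]
side box_lid 0.72 [344. 147.  46.  55.] [0.508 0.2   0.195] z [0.138 0.234]
side box_lid 0.27 [339. 207.  43.  32.] [0.506 0.217 0.035] z [0.002 0.041]
side box_base 0.76 [340. 206.  44.  36.] [0.508 0.214 0.036] z [0.003 0.04 ]
9.6833
```

View pics/side1c.png

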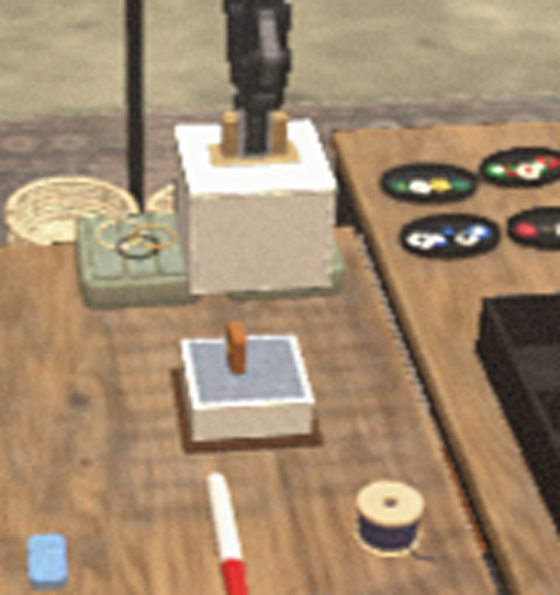

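The lid is clear and the charm is still standing, seen nearly edge-on at crop px (236,347). Next I'll set the lid on the mat.

```bash
python3 - <<'E'
from h import *
manip.movel([.4685,-.0565,.215],speed=.12)
manip.movel([.4685,-.0565,.1],speed=.08)
print(manip.movel([.4685,-.0565,.081],speed=.02,threshold=4),manip.read_eef_pos(),manip.read_ft_force(),manip.read_grasp_force())
manip.dwell(.3)
eoat.gripper_open(); manip.movel([.4685,-.0565,.2],speed=.1)
manip.move_ptp([.4685,-.0565,.25],[180,0,180])
for c in ('top','side'):
    f=eyes.grab_frame(c); W=cloud(f); cv2.imwrite(f'pics/{c}2.png',f['frame'])
    for q in ('box_lid','charm','box_base','mat'):
        for r in eyes.regions_of(c,q)[:1]:
            P=W[r['pixels']]; P=P[np.isfinite(P[:,0])]
            print(c,q,round(r['conf'],2),np.round(r['extent']),np.round(np.median(P,0),3),'z',np.round(np.percentile(P[:,2],[2,98]),3))
    # pad & charm from depth in the box area
    m=(abs(W[...,0]-.513)<.06)&(abs(W[...,1]-.244)<.06)
    P=W[m&(W[...,2]>.028)&(W[...,2]<.043)]; print('pad',len(P),rect(P),np.median(P[:,2]))
    P=W[m&(W[...,2]>.046)]; print('charm',len(P))
    if len(P)>2: print(rect(P),P.mean(0)); print(np.round(P*1000).astype(int).tolist())
    if c=='top': t=cv2.resize(f['frame'][160:215,245:305],None,fx=6.5,fy=6.5,interpolation=cv2.INTER_CUBIC)
    else: s=cv2.resize(f['frame'][165:230,310:370],None,fx=6.5,fy=6.5,interpolation=cv2.INTER_CUBIC)
h=max(t.shape[0],s.shape[0]); o=np.zeros((h,t.shape[1]+s.shape[1],3),np.uint8)
o[:t.shape[0],:t.shape[1]]=t; o[:s.shape[0],t.shape[1]:]=s
cv2.imwrite('pics/both2.png',o)
print(manip.read_t())
E
```

```text
True [ 0.46835991 -0.056134    0.0838247 ] [0.14768001 3.26012001 5.14091614] 25.739997625350952
top box_lid 0.62 [372. 200.  26.  37.] [ 0.455 -0.029  0.08 ] z [0.01  0.112]
top charm 0.42 [275. 188.   8.   2.] [0.506 0.248 0.07 ] z [0.056 0.073]
top box_base 0.97 [278. 187.  33.  32.] [0.51  0.24  0.035] z [0.003 0.041]
top mat 0.58 [366. 202.  34.  54.] [ 0.448 -0.005  0.003] z [-0.002  0.007]
pad 775 (array([514.3, 244.2]), array([84.4, 85.9]), 89.4) 0.03544616759620717
charm 42
(array([506.6, 247.5]), array([10.1, 25.9]), 4.5) [0.50562924 0.24655089 0.06613642]
[[512, 245, 70], [512, 242, 72], [511, 239, 73], [512, 236, 66], [509, 259, 70], [508, 256, 74], [510, 254, 64], [509, 251, 68], [510, 248, 66], [509, 245, 70], [509, 242, 68], [509, 239, 69], [509, 236, 71], [506, 259, 69], [506, 256, 70], [506, 253, 72], [506, 250, 72], [506, 248, 71], [506, 245, 71], [506, 242, 72], [506, 239, 71], [506, 236, 66], [504, 260, 63], [503, 256, 70], [503, 253, 72], [503, 250, 71], [503, 248, 73], [503, 245, 69], [503, 242, 70], [503, 239, 68], [503, 236, 69], [506, 234, 47], [502, 260, 60]
[... 1084 characters left out ...]
68], [505, 238, 69], [508, 239, 68], [510, 237, 69], [499, 248, 60], [501, 244, 62], [503, 236, 67], [505, 239, 65], [508, 236, 67], [510, 234, 68], [499, 247, 57], [501, 242, 61], [503, 238, 63], [505, 236, 64], [507, 234, 65], [510, 237, 63], [500, 250, 52], [501, 243, 57], [503, 237, 61], [505, 237, 61], [508, 236, 61], [510, 236, 61], [501, 244, 53], [503, 237, 58], [506, 239, 56], [507, 235, 59], [510, 237, 57], [501, 244, 50], [503, 236, 55], [505, 236, 55], [508, 239, 53], [511, 238, 54], [502, 244, 47], [502, 234, 54], [506, 239, 50], [508, 235, 53], [511, 238, 50], [503, 236, 49], [506, 238, 48], [508, 239, 47], [510, 236, 49], [502, 232, 49], [505, 232, 49], [508, 235, 46]]
17.8333
```

View pics/both2.png

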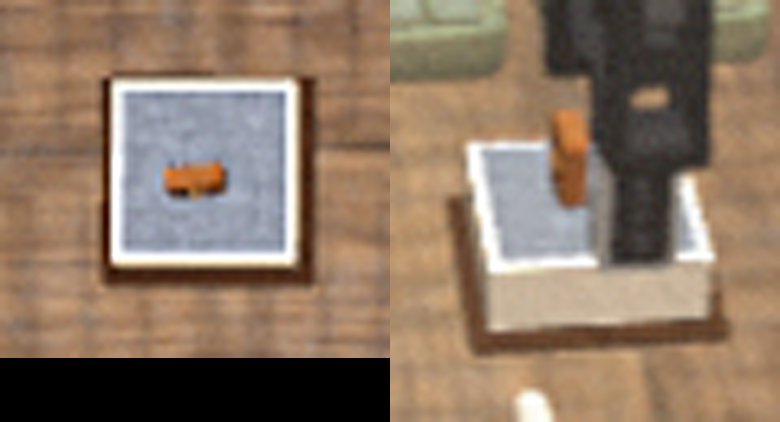

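The charm stands at about (0.506, 0.246). Its face normal is about 7° off −x, with the ring face on the robot side (brass fleck at left crop px 193,192). I'll push it gently near the top along +x, in steps.

```bash
python3 - <<'E'
from h import *
a=np.radians(7); d=np.array([np.cos(a),np.sin(a),0]); C=np.array([.506,.246,0])
P=lambda s,z:list(C+d*s+[0,0,z])
O=[180,0,-173]
eoat.gripper_close(20)
manip.move_ptp(P(-.048,.25),O)
manip.movel(P(-.048,.063),speed=.12)
manip.movel(P(-.022,.063),speed=.05)
def zmax():
    out=[]
    for c in ('side','top'):
        f=eyes.grab_frame(c); r=eyes.regions_of(c,'charm')
        Q=cloud(f)[r[0]['pixels']] if r else np.zeros((0,3))
        Q=Q[np.isfinite(Q[:,0])]; out.append((round(r[0]['conf'],2),np.round(np.median(Q,0),3).tolist(),round(np.percentile(Q[:,2],95),3)) if len(Q) else None)
    return out
for s in (-.010,-.006,-.003,0,.003):
    print(s,manip.movel(P(s,.063),speed=.02,threshold=3))
    manip.dwell(.4); z=zmax(); print(z,manip.read_ft_force())
    if z[0] and abs(z[0][1][1]-.245)<.03 and z[0][2]<.06: break
f=eyes.grab_frame('side'); s_=f['frame'][145:230,300:380]
cv2.imwrite('pics/side3.png',cv2.resize(s_,None,fx=6,fy=6,interpolation=cv2.INTER_CUBIC))
print(manip.read_t())
E
```

```text
-0.01 False
[(0.65, [0.508, 0.238, 0.059], np.float64(0.072)), (0.63, [0.454, 0.437, 0.026], np.float64(0.032))] [0.22238359 0.61215945 0.21067066]
-0.006 False
[(0.7, [0.477, 0.106, 0.016], np.float64(0.019)), None] [-0.64376506 -0.37405674 -0.54883884]
-0.003 False
[(0.67, [0.527, 0.244, 0.047], np.float64(0.05)), None] [ 0.85799555  0.27340235 -0.13854953]
25.3667
```

View pics/side3.png

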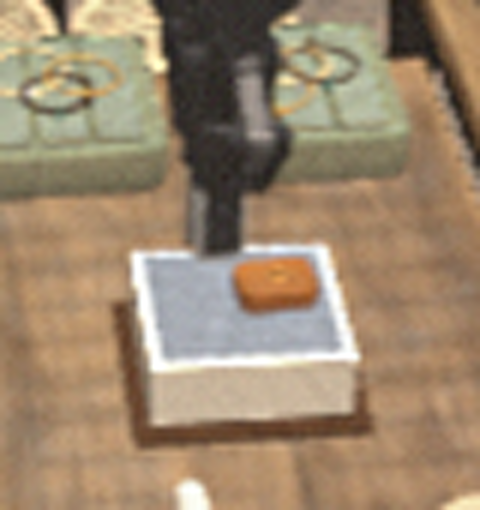

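The charm lies flat, ring up, at crop px (278,283). I'll retreat and check the lid and the charm.

```bash
python3 - <<'E'
from h import *
p=np.array(manip.read_eef_pos()); manip.movel(list(p+[-.025,0,0]),speed=.08); manip.movel(list(p+[-.025,0,.19]),speed=.15)
manip.move_ptp([.30,.50,.25],[180,0,-173])
for c in ('top','side'):
    f=eyes.grab_frame(c); W=cloud(f)
    for ctr,lo,hi,n in (((.468,-.057),.07,.09,'lid'),((.468,-.057),.095,.13,'bar'),((.513,.244),.0425,.08,'charm')):
        m=(np.abs(W[...,:2]-ctr)<.06).all(-1)&(W[...,2]>lo)&(W[...,2]<hi); P=W[m]; print(c,n,len(P),rect(P),np.median(P[:,2]))
    m=eyes.regions_of(c,'mat'); P=W[m[0]['pixels']]; P=P[np.isfinite(P[:,0])]; print('mat',rect(P[abs(P[:,2])<.009]))
cv2.imwrite('pics/side4.png',f['frame'][120:340,240:500])
print(manip.read_t())
E
```

```text
top lid 974 (array([469.4, -57.8]), array([95.5, 94.2]), 89.5) 0.08004480385115367
top bar 87 (array([467.8, -57.1]), array([41.6, 15.6]), 0.3) 0.10932398452098509
top charm 93 (array([529. , 249.2]), array([24. , 33.8]), 89.8) 0.04576071160342355
mat (array([469.7, -58.2]), array([150.4, 151.5]), 0.0)
side lid 1526 (array([468.1, -56.6]), array([98.4, 94. ]), 90.0) 0.08177410996250314
side bar 240 (array([467.5, -57.8]), array([18.4, 42.8]), 84.1) 0.10826545241761847
side charm 99 (array([528.1, 249.7]), array([33.9, 30.4]), 7.5) 0.047101400748865714
mat (array([469.3, -57.4]), array([151. , 151.5]), 89.4)
28.625
```

View pics/side4.png

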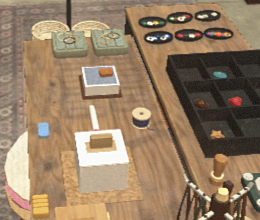

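The lid stands centred on the mat (px 100,160), the charm lies on the pad (px 105,72), and the other things look undisturbed.

```bash
python3 -c "
from h import *
print(workorder.job_done())"
```

```text
the job is handed in; nothing more can be done
None
```

The job is handed in: the lid stands mouth down, centred on the cork mat to within about 2 mm, and the charm lies flat on the pad with its ring up, roughly 16 mm from the pad's centre; no verdict came back.

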